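# Clamp a pipe stem for cleaning

### The arm

A 7-joint arm with a two-finger parallel gripper is mounted at the origin on the work surface. World frame = base frame: x ahead of the robot, y to its left, z up, the work surface at z = 0. Lengths are in m, angles in rad, forces in N, time in s.
With the tool pointing down it reaches from about 0.425 to 0.875 m from the base axis. Payload 4.7 kg.
Tool frame: the origin (TCP) lies at the very end of the fingers, on their centre line; the grasp point (between the pads) lies 19 mm behind it (ctrl.grasp_offset is the distance from the TCP to the grasp point, in m); z points along the fingers, y is the direction in which the jaws open and shut (so a half turn about z gives the same grasp; the last joint's range is limited). The gripper opens to 87 mm and grips with 3 to 60 N. Pads are 19 mm wide; open, the fingers measure 117 mm over their backs; the gripper's body (75 mm by 190 mm) begins 51 mm behind the grasp point.
Start: joints at [-1.199, 0.321, -0.07, 1.45, 0.023, 1.371, -0.057], TCP at [0.228, 0.609, 0.223] pointing down, gripper open.
Joint ranges: [-2.86, 2.86], [-0.3, 2.09], [-1.38, 1.24], [0.06, 2.45], [-1.56, 4.7], [0.09, 2.05], [-2.69, 2.69]. Speed limits (rad/s): [2.57, 2.57, 3.14, 3.14, 3.14, 3.14, 3.14].

### API

Orientations are given as a rotation vector (axis times angle).
In Python, from bench import ctrl gives the robot as it stands.
- The arm moves only by the shell command python3 -m creep 'ROWS' [FORCE]. ROWS is JSON, a list that holds one entry, the list of rows, each a list of 7 numbers: the opening, from 0 (shut) to 1 (fully open), then the shift along the tool's x, y, z in mm, then the turn, a rotation vector about the tool's x, y, z in rad. In form: [[[grip, dx, dy, dz, rx, ry, rz], ...]]. A call has 1 to 5 rows; each row is the pose to reach, as a shift and turn from the pose commanded when the call began, along the tool's axes at that moment; what a row does not reach only later rows make up. A row lasts 1/10 s, in which the tool goes at most 50 mm and 8.59 degrees, less where a joint would pass 70% of its speed; a pose out of reach is approached as far as the arm can. A call with a gripper value outside its range is refused whole. The fingers move at their own pace and stop on an object; FORCE is the grip in N (left out, the last holds). Time passes only in rows, so rows that repeat a pose let the fingers close. It gives the time, the measured TCP pose, the force and the opening at its end, in the units of the state.
- ctrl.get_state(): the state, without advancing time (a new reading comes with each control period).
- ctrl.get_image(name): name is "scene" or "top" or "wrist"; returns the picture (384x512x3 uint8, red, green, blue); there is no depth.
- ctrl.camera_params(name): a dict with "K" (3x3 intrinsics, pixels), "pose" (4x4, takes a point from camera to world coordinates). Camera axes: x right, y down, z forward; pixel columns grow to the right and rows downward; lengths in m; the calibration is good to about 2 mm. A picture is of the moment at which its call begins: read the wrist's pose just before it. camera_params takes no time and is no camera call; for the wrist camera it gives the pose at the moment of the call.
- ctrl.close_job(): hands the job in, once; it reports no verdict.
The state is a dict: "time": time; "joint_positions": joint angles; "qd": joint speeds; "joint_torque": joint torques, N m; "position": TCP position; "tool_rot": TCP orientation; "ft_force": force on the tool from outside, world axes, zero at the start; "torque": the same for the moment, N m; "grip_width": opening from 0.0 (shut) to 1.0 (fully open).
Only numpy, scipy, OpenCV 4.12 (cv2) and the standard library are available. Lean on these libraries where they do the work, as an engineer would, in place of code of your own. Each camera call takes 0.05 s, during which the arm holds its last target. There are 200 camera calls.

### The job

Clamp the loose steel stem in its cleaning cradle on the cafe counter: first push the stem lengthwise until its collar sits against the end of the V rest, then swing the clamp's hinged half over it and press it fully down, and last swing the bolt up between the two prongs, all the way into the slot, so that its nut stands over them. Leave the things standing around undisturbed.

Things in the scene. Friction and masses are not known exactly. Their poses are not given: they have to be found in the camera images.
- cradle: Dark steel base plate on the counter (10 mm thick, x -63 to +77, y -70 to +80 mm) with a V-shaped rest for the stem. Origin: counter height, straight below the resting stem's axis. +y: the way the stem is pushed, parallel to it; +x: from the cap's hinge towards the swing bolt. Lugs: hinge at x -35, y +-32, 66 mm high; bolt at x +50, y +-12, 37 mm high.
- rest_end (a point): Middle of the V rest's -y end face, which the collar must meet: cradle y = -65 mm, 60 mm above the counter, on the stem's axis. The V rest runs from here to y = +75 mm; its upper edges are 59 mm above the counter.
- stem: Loose steel tube (0.32 kg) in the V rest, axis 60 mm above the counter: 32 mm diameter, 150 mm long, thin tip (24 mm, 15 mm long) at +y, collar (44 mm, 10 mm thick) at -y. Origin: on the axis at the collar's inner (+y) face; +y towards the thin tip. Home: origin at cradle y = -65 mm (rest_end). It starts 20 to 50 mm short of it. Sliding it takes 2 to 6 N.
- neck_end (a point): Centre of the stem's -y end face, the one to push: end of a neck 26 mm in diameter and 20 mm long outside the collar, 30 mm from the stem's origin.
- cap (a joint): Angle (rad) of the clamp's hinged steel half (0.25 kg) about a pin parallel to the stem. 0 = closed over the stem, pi/2 = upright, 1.95 = stop, leaning back. It starts at 1.35 to 1.85. Stiff hinge: the cap stays where it is left and must be pushed all the way down (3 to 6 N at cap_top); closed, it rests on the stem at 0 to -0.03.
- cap_hinge (a point): Centre of the cap's hinge pin: cradle x = -35 mm, y = 0, 60 mm above the counter.
- cap_top (a point): Point on the cap's flat outer face (58 x 50 mm, uppermost when closed), mid-width, 9 mm from its outer edge. From the pin: 55 mm along the cap and 25 mm towards the outer side; closed, it is at cradle x = +20 mm, 85 mm above the counter.
- slot (a point): Middle of the cap's open slot between its two prongs, 90 mm from the pin along the cap. Slot 17 mm wide, prongs 16.5 mm wide, 10 mm thick, ending 107 mm from the pin; closed, they lie 62 to 72 mm above the counter. The slot's root is 75 mm from the pin.
- bolt (a joint): Angle (rad) of the swing bolt about its pivot, parallel to the stem. 0 = upright, growing as it leans outwards (+x of the cradle) to a stop at 1.05; -0.11 = inner stop, leaning slightly in at the slot's root. It starts at 0.65 to 1.0. Stiff pivot: it stays where it is left and takes 2 to 4 N at the nut, pushed along its arc (inwards and upwards).
- bolt_pivot (a point): Centre of the bolt's pivot: cradle x = +50 mm, y = 0, 28 mm above the counter.
- nut (a point): Centre of the round knurled nut on the bolt, 58.5 mm from the pivot; nut 26 mm in diameter, 50 to 67 mm from the pivot; the 10 mm bolt ends 75 mm from the pivot. The nut passes a few mm above the prongs only when the cap is fully down, and blocks the cap if the bolt is up first.
- clay_bowl: Bystander: brown clay bowl, 68 mm wide, 62 mm high, beyond the stem's thin tip. Origin: centre of its underside.
- brush: Bystander: hand brush, 160 mm long, lying on the hinge side of the cradle. Origin: its underside, near the middle.
- dish: Bystander: small white dish, 64 mm wide, 24 mm high, on the bolt's side of the cradle, near the stem's collar end. Origin: centre of its underside.
- tumbler_a: Bystander: drinking glass, 72 mm wide, 95 mm high, to the robot's left. Origin: centre of its underside.
- tumbler_b: Bystander: a second, equal drinking glass, to the robot's left. Origin: centre of its underside.
- jar: Bystander: amber jar with black lid, 72 mm wide, 85 mm high, to the robot's right. Origin: centre of its underside.
- spoon: Bystander: spoon, 150 mm long, to the robot's right. Origin: its underside, near the middle.
Not all that is in view belongs to the job. What is shaped like the stem but black or brown is not meant.

How it is judged:
On the way, in this order (a step that is already met when the one before it is completed fails the run):
1. the stem is pushed home: its collar within 4 mm of the V rest's end (y of stem in the frame of cradle above -0.069 m and z of stem in the frame of cradle below 0.066 m and angle between the y axis of stem and the y axis of cradle, either way round below 0.06 rad), for 0.2 s.
2. the hinged half is closed over the stem (cap below 0.05 rad) while the bolt still leans out (above 0.3 rad) (all of step 1 and value of joint cap below 0.05 rad and value of joint bolt above 0.3 rad), for 0.2 s.
3. the bolt stands in the slot (bolt below 0.05 rad) with the half closed (all of step 1 and value of joint each of cap, bolt below 0.05 rad), for 0.2 s.
At the end, for the whole second after the job is handed in: The stem lies in the V rest with its collar within 4 mm of the rest's end, the hinged half is closed over it (cap below 0.05 rad), the bolt stands in the slot (bolt below 0.05 rad), and all is at rest (all of step 3 and linear speed of stem below 0.02 m/s and velocity of joint each of cap, bolt below 0.1 rad/s); the robot touches nothing.
It fails at once if a bystander is moved more than 30 mm (distance of any of clay_bowl, brush, dish, tumbler_a, tumbler_b, jar, spoon from where it was at the start of the episode above 0.03 m).
It fails at once if a standing bystander is tipped by more than 0.5 rad (angle between any of clay_bowl, dish, tumbler_a, tumbler_b, jar's own z axis and vertical above 0.5 rad).
It also fails if it takes over 54 s, if anything falls off the work surface, if the arm or the gripper's body presses on something with over 40 N, if the wrist force passes 120 N, or if a joint passes its speed limit or range.

## Working session

There is one attempt and no reset: what is moved stays moved. The work goes in short steps, Python scripts to look and compute and a shell command to move; the robot and the scene stay as the last step left them, time stands still between calls to the robot, and variables do not carry over. Pictures are saved under pics/ and viewed, about 8 in all and at most 12, crops included, and the job is handed in when it is done.

```bash
mkdir -p pics; ls; python3 - <<'E'
from bench import ctrl
import cv2,numpy as np
for n in ["scene","top"]:
    im=ctrl.get_image(n); cv2.imwrite(f"pics/{n}0.png",im[:,:,::-1]); p=ctrl.camera_params(n); print(n,np.round(p["K"],1).tolist(),np.round(p["pose"],4).tolist())
a=cv2.imread("pics/scene0.png")
s=ctrl.get_state(); print({k:np.round(v,3).tolist() for k,v in s.items()})
p=ctrl.camera_params("wrist");print(np.round(p["K"],1).tolist(),np.round(p["pose"],4).tolist())
E
```

```text
pics
scene [[380.1, 0.0, 256.5], [0.0, 380.1, 192.4], [0.0, 0.0, 1.0]] [[0.6204, 0.597, -0.5087, 1.1047], [0.7841, -0.4581, 0.4187, -0.5197], [0.0169, -0.6586, -0.7523, 1.0059], [0.0, 0.0, 0.0, 1.0]]
top [[374.6, 0.0, 250.5], [0.0, 374.6, 193.2], [0.0, 0.0, 1.0]] [[0.0201, -0.9915, 0.1285, 0.3342], [-0.9998, -0.0207, -0.0031, -0.0132], [0.0057, -0.1284, -0.9917, 1.2852], [0.0, 0.0, 0.0, 1.0]]
{'time': 0.1, 'joint_positions': [-1.199, 0.322, -0.07, 1.452, 0.023, 1.371, -0.057], 'qd': [0.002, -0.001, 0.0, -0.004, 0.001, -0.001, -0.0], 'joint_torque': [-0.0, -49.257, -0.406, -31.34, -0.064, 0.039, 0.0], 'position': [0.227, 0.608, 0.222], 'tool_rot': [-0.559, -3.091, 0.003], 'ft_force': [-0.706, 0.019, -0.047], 'torque': [-0.028, 0.042, -0.01], 'grip_width': 1.001}
[[326.6, 0.0, 256.8], [0.0, 326.6, 188.4], [0.0, 0.0, 1.0]] [[0.3505, 0.9051, 0.2408, 0.162], [0.9366, -0.3382, -0.0919, 0.6339], [-0.0017, 0.2578, -0.9662, 0.3827], [0.0, 0.0, 0.0, 1.0]]
```

View pics/scene0.png

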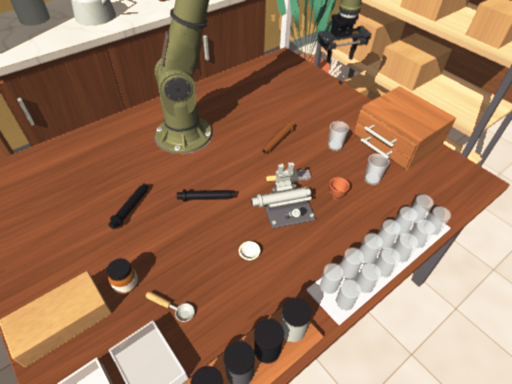

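View pics/top0.png

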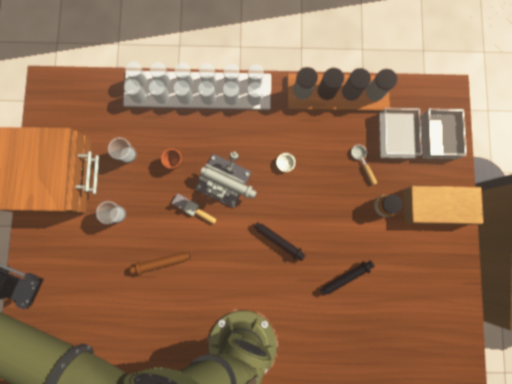

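The scene view shows the cradle at about (288,200), and the top view at about (226,180). In the top view the stem runs from its collar end (255,192) towards the bowl (172,158). The bolt is near (234,155) and the brush near (195,208). I'll zoom in on both.

```bash
python3 - <<'E'
import cv2,numpy as np
a=cv2.imread("pics/top0.png")[140:220,155:275]; b=cv2.imread("pics/scene0.png")[150:235,240:330]
a=cv2.resize(a,(660,440),interpolation=cv2.INTER_CUBIC)
cv2.imwrite("pics/topc.png",a)
b=cv2.resize(b,(630,595),interpolation=cv2.INTER_CUBIC);cv2.imwrite("pics/scenec.png",b)
E
```

```text
(no output)
```

View pics/topc.png

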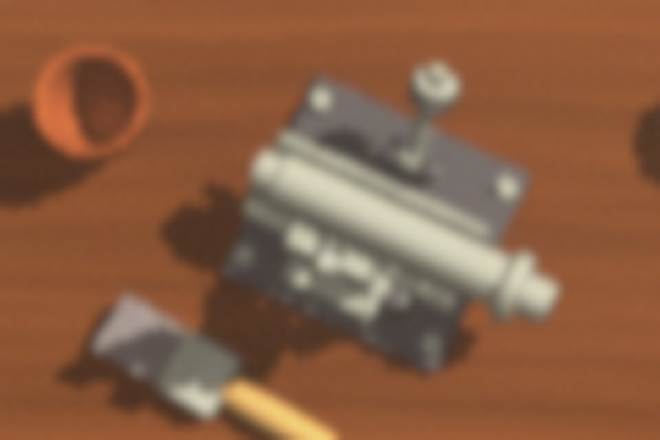

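View pics/scenec.png

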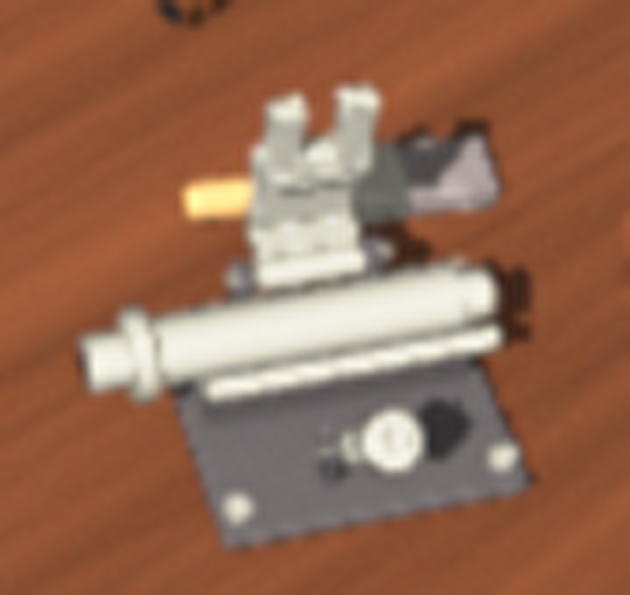

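Top crop: plate corners at (318,74), (528,172), (432,370) and (224,272), neck end at (557,297), nut at (436,85). Scene crop: neck end at (88,367), nut at (393,440), and the cap is leaning back with its prongs upright.

```bash
cat > h.py <<'E'
from bench import ctrl
import cv2,numpy as np
from scipy.spatial.transform import Rotation as R
def ray(P,uv):
    K,T=np.array(P["K"]),np.array(P["pose"]); d=T[:3,:3]@np.linalg.inv(K)@[*uv,1]; return T[:3,3],d
def onz(P,uv,z):
    o,d=ray(P,uv); return o+d*(z-o[2])/d[2]
def tri(P1,a,P2,b):
    o1,d1=ray(P1,a);o2,d2=ray(P2,b); A=np.c_[d1,-d2]; s=np.linalg.lstsq(A,o2-o1,rcond=None)[0]
    p,q=o1+d1*s[0],o2+d2*s[1]; return (p+q)/2,np.linalg.norm(p-q)
def fit(loc,w):  # 2D rigid: cradle xy -> world xy
    loc,w=np.array(loc,float),np.array(w)[:,:2]; a,b=loc-loc.mean(0),w-w.mean(0)
    th=np.arctan2((a[:,0]*b[:,1]-a[:,1]*b[:,0]).sum(),(a*b).sum()); c,s=np.cos(th),np.sin(th); M=np.array([[c,-s],[s,c]])
    o=w.mean(0)-M@loc.mean(0); return o,th,M,np.linalg.norm(w-(loc@M.T+o),axis=1)
def proj(P,p):
    T=np.linalg.inv(P["pose"]); c=T[:3,:3]@p+T[:3,3]; u=np.array(P["K"])@c; return u[:2]/u[2]
E
python3 - <<'E'
from h import *
t=ctrl.camera_params("top");s=ctrl.camera_params("scene")
tc=lambda x,y:(155+(x+.5)/5.5-.5,140+(y+.5)/5.5-.5)
sc=lambda x,y:(240+(x+.5)/7-.5,150+(y+.5)/7-.5)
loc=[(.077,.08),(.077,-.07),(-.063,-.07),(-.063,.08)]
W=[onz(t,tc(*p),.01) for p in [(318,74),(528,172),(432,370),(224,272)]]
W2=[onz(s,sc(*p),.01) for p in [(228,547),(530,485)]]
print(np.round(W,4),"scene",np.round(W2,4))
o,th,M,r=fit(loc,W); print("cradle",o,th,np.round(r,4))
lc=lambda p:np.round([*(M.T@(np.array(p)[:2]-o)),p[2]],4)
n,e=tri(t,tc(557,297),s,sc(88,367)); print("neck",n,e,lc(n), lc(onz(t,tc(557,297),.06)))
n,e=tri(t,tc(436,82),s,sc(393,440)); print("nut",n,e,lc(n))
for nm,p,c in [("prongA",(288,100),None),("prongB",(360,92),None)]: pass
for uv in [(172,158),(121,150),(110,212),(286,162),(180,202),(214,221)]: print(uv,onz(t,uv,.02)[:2].round(3), lc(onz(t,uv,.02)))
E
```

```text
[[ 0.6375  0.1182  0.01  ]
 [ 0.5773 -0.0159  0.01  ]
 [ 0.4511  0.0412  0.01  ]
 [ 0.5099  0.1727  0.01  ]] scene [[ 0.5807 -0.0193  0.01  ]
 [ 0.6401  0.1163  0.01  ]]
cradle [0.53553907 0.077349  ] -0.41773359686746997 [0.0013 0.002  0.0028 0.0034]
neck [ 0.49192112 -0.03373162  0.06535463] 0.002058064683225035 [ 0.0052 -0.1192  0.0654] [ 0.0057 -0.12    0.06  ]
nut [0.6175656  0.04053113 0.08026476] 0.0004272524778673468 [ 0.0899 -0.0004  0.0803]
(172, 158) [0.615 0.256] [0.     0.1951 0.02  ]
(121, 150) [0.639 0.433] [-0.0495  0.3669  0.02  ]
(110, 212) [0.424 0.456] [-0.2554  0.3009  0.02  ]
(286, 162) [ 0.609 -0.137] [ 0.1542 -0.1663  0.02  ]
(180, 202) [0.463 0.221] [-0.1247  0.1023  0.02  ]
(214, 221) [0.401 0.104] [-0.1337 -0.0301  0.02  ]
```

Cradle at about (0.536, 0.077), yaw -0.418. The neck end is at cradle y ≈ -0.12, so the stem is about 25 mm short, and the bolt is at about 0.65 rad. These values agree with the figures in the brief. Next I'll move over the cradle with the gripper shut and turn the tool so tool x = cradle +y and tool y = cradle +x, then look with the wrist camera.

```bash
python3 -m creep '[[[0,-31,-30,0,0,0,0],[0,-63,-60,0,0,0,0],[0,-94,-90,0,0,0,0],[0,-126,-120,0,0,0,0],[0,-157,-150,0,0,0,0]]]' 30
python3 -m creep '[[[0,-31,-30,0,0,0,0],[0,-63,-60,0,0,0,0],[0,-94,-90,0,0,0,0],[0,-126,-120,0,0,0,0],[0,-157,-150,0,0,0,0]]]'
python3 -m creep '[[[0,-31,-30,0,0,0,0],[0,-63,-60,0,0,0,0],[0,-94,-90,0,0,0,0],[0,-126,-120,0,0,0,0],[0,-157,-150,0,0,0,0]]]'
python3 -m creep '[[[0,0,0,0,0,0,0.14],[0,0,0,0,0,0,0.28],[0,0,0,0,0,0,0.42],[0,0,0,0,0,0,0.56],[0,0,0,0,0,0,0.7]]]'
python3 -m creep '[[[0,0,0,0,0,0,0.14],[0,0,0,0,0,0,0.28],[0,0,0,0,0,0,0.42],[0,0,0,0,0,0,0.56],[0,0,0,0,0,0,0.7]]]'
python3 -m creep '[[[0,0,0,0,0,0,0.14],[0,0,0,0,0,0,0.23],[0,0,0,0,0,0,0.23],[0,0,0,0,0,0,0.23]]]'
python3 - <<'E'
from h import *
s=ctrl.get_state(); print(s["position"],R.from_rotvec(s["tool_rot"]).as_matrix().round(3).tolist(),s["joint_positions"],s["time"])
P=ctrl.camera_params("wrist"); np.save("w1.npy",np.vstack([np.c_[P["K"],[0,0,0]],P["pose"]]))
im=ctrl.get_image("wrist"); cv2.imwrite("pics/w1.png",cv2.resize(im[:,:,::-1],(768,576)))
E
```

```text
time: 0.6
position: [0.3227, 0.4114, 0.2221]
tool_rot: [-0.559, -3.091, 0.001]
ft_force: [0.5, 0.3, 0.5]
grip_width: 0.635
time: 1.1
position: [0.4171, 0.216, 0.2224]
tool_rot: [-0.559, -3.091, -0.0]
ft_force: [0.7, 0.8, -0.7]
grip_width: 0.17
time: 1.6
position: [0.5115, 0.0207, 0.2224]
tool_rot: [-0.559, -3.091, -0.0]
ft_force: [-0.5, 1.1, 0.5]
grip_width: 0.005
time: 2.1
position: [0.5109, 0.0223, 0.2221]
tool_rot: [-1.593, -2.707, 0.001]
ft_force: [0.0, 0.1, -0.2]
grip_width: 0.002
time: 2.6
position: [0.5109, 0.0224, 0.2222]
tool_rot: [-2.425, -1.997, 0.001]
ft_force: [0.4, -0.2, -0.6]
grip_width: 0.004
time: 3.0
position: [0.511, 0.0224, 0.2223]
tool_rot: [-2.631, -1.716, 0.001]
ft_force: [-0.3, -0.4, 0.4]
grip_width: 0.01
[0.5110403 0.022397  0.222319 ] [[0.403, 0.915, -0.0], [0.915, -0.403, -0.0], [-0.0, -0.0, -1.0]] [-0.59041592  0.01559     0.50358203  1.80588421 -0.00779389  1.32250219
 -0.49969888] 3.0
```

View pics/w1.png

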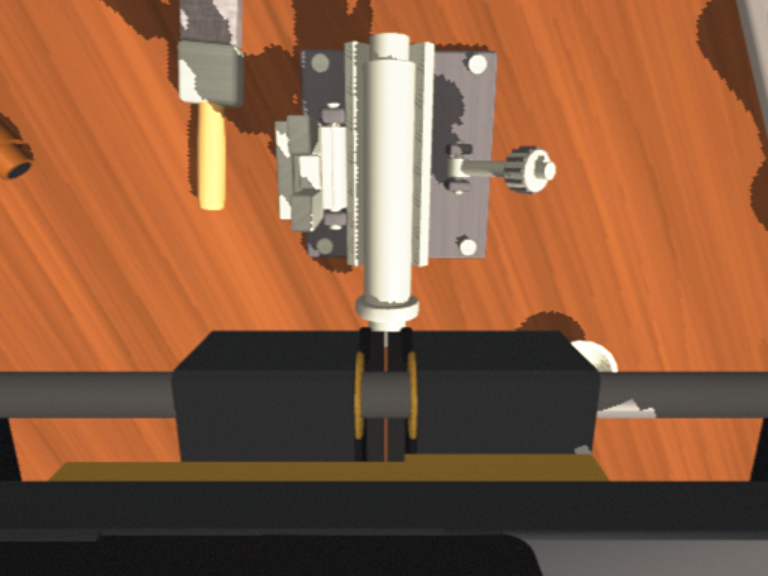

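The wrist view (upscaled 1.5x) shows plate corners at (302,51), (496,51), (486,258) and (305,258). The V rest's lower end is at row 265, the collar at (387,308), the cap leaning back around (300,170), and the nut at (527,170). The fingers are centred on the stem's line.

```bash
python3 - <<'E'
from h import *
A=np.load("w1.npy"); P={"K":A[:3,:3],"pose":A[3:]}
w=lambda x,y:((x+.5)/1.5-.5,(y+.5)/1.5-.5)
loc=[(-.063,.08),(.077,.08),(.077,-.07),(-.063,-.07)]
W=[onz(P,w(*p),.01) for p in [(302,51),(496,51),(486,258),(305,258)]]
o,th,M,r=fit(loc,W); print("cradle",o,th,np.round(r,4))
o=np.array([o[0],o[1]])
lc=lambda p:np.round([*(M.T@(np.array(p)[:2]-o)),p[2]],4)
print("Vends",[lc(onz(P,w(*p),.059)) for p in [(346,265),(428,265),(346,42),(434,42)]])
print("stem sides",[lc(onz(P,w(*p),.06)) for p in [(365,100),(414,100),(364,280),(411,280)]])
print("collar outer top edge?",[lc(onz(P,w(*p),z)) for p,z in [((387,294),.082),((358,308),.06),((418,308),.06),((375,35),.06),((409,35),.06)]])
print("nut top c",lc(onz(P,w(550,170),.088)),"nut mid",lc(onz(P,w(527,170),.075)))
print("prong",[lc(onz(P,w(*p),z)) for p in [(277,122),(277,219)] for z in (.15,.165)])
s=ctrl.get_state();print("tcp",lc(s["position"]))
np.savez("cr.npz",o=o,M=M,th=th)
E
```

```text
cradle [0.53674218 0.07718118] -0.4210622974350933 [0.0028 0.0018 0.0014 0.001 ]
Vends [array([-0.028 , -0.0636,  0.059 ]), array([ 0.0277, -0.0633,  0.059 ]), array([-0.026 ,  0.0749,  0.059 ]), array([0.0274, 0.0752, 0.059 ])]
stem sides [array([-0.0146,  0.0418,  0.06  ]), array([0.0159, 0.0419, 0.06  ]), array([-0.0158, -0.0738,  0.06  ]), array([ 0.0163, -0.0736,  0.06  ])]
collar outer top edge? [array([-0.0001, -0.0773,  0.082 ]), array([-0.0201, -0.0939,  0.06  ]), array([ 0.0215, -0.0936,  0.06  ]), array([-0.0084,  0.0786,  0.06  ]), array([0.0121, 0.0787, 0.06  ])]
nut top c [0.0951 0.001  0.088 ] nut mid [0.0853 0.0005 0.075 ]
prong [array([-0.0509,  0.0234,  0.15  ]), array([-0.0477,  0.0226,  0.165 ]), array([-0.0531, -0.0206,  0.15  ]), array([-0.0498, -0.0186,  0.165 ])]
tcp [-0.001  -0.0605  0.2224]
```

The measurements agree to about 1.5 mm. Next I'll go behind the neck, descend and push.

```bash
python3 -m creep '[[[0,-45,1,0,0,0,0],[0,-90,1,0,0,0,0],[0,-90,1,45,0,0,0],[0,-90,1,90,0,0,0],[0,-90,1,135,0,0,0]]]'
python3 -m creep '[[[0,0,0,32,0,0,0],[0,0,0,32,0,0,0],[0,0,0,32,0,0,0]]]'
python3 -m creep '[[[0,4,0,0,0,0,0],[0,8,0,0,0,0,0],[0,12,0,0,0,0,0],[0,16,0,0,0,0,0]]]'
python3 -m creep '[[[0,3,0,0,0,0,0],[0,6,0,0,0,0,0],[0,9,0,0,0,0,0],[0,12,0,0,0,0,0]]]'
python3 - <<'E'
from h import *
c=np.load("cr.npz");s=ctrl.get_state();print(c["M"].T@(s["position"][:2]-c["o"]),s["position"][2],c["M"].T@s["ft_force"][:2])
E
```

```text
time: 3.55
position: [0.4761, -0.0605, 0.0868]
tool_rot: [2.632, 1.714, 0.004]
ft_force: [0.4, 0.3, 0.1]
grip_width: 0.007
time: 3.85
position: [0.4759, -0.0605, 0.056]
tool_rot: [2.632, 1.714, -0.001]
ft_force: [0.9, -0.2, 0.3]
grip_width: 0.003
time: 4.25
position: [0.4831, -0.045, 0.0564]
tool_rot: [2.632, 1.714, 0.003]
ft_force: [-0.1, -0.2, -0.1]
grip_width: 0.003
time: 4.65
position: [0.4863, -0.0368, 0.0556]
tool_rot: [2.633, 1.711, -0.004]
ft_force: [-3.2, -6.0, 3.8]
grip_width: 0.003
[ 0.0005702  -0.12461966] 0.055562075089123183 [-0.46224078 -6.76473427]
```

```bash
cat > st.py <<'E'
from h import *
c=np.load("cr.npz");s=ctrl.get_state();print("cradle tcp",(c["M"].T@(s["position"][:2]-c["o"])*1e3).round(1),(s["position"][2]*1e3).round(1),"F",(c["M"].T@s["ft_force"][:2]).round(1),s["ft_force"][2].round(1),"t",s["time"].round(2) if hasattr(s["time"],"round") else s["time"])
E
python3 -m creep '[[[0,3,0,0,0,0,0],[0,6,0,0,0,0,0],[0,9,0,0,0,0,0],[0,12,0,0,0,0,0]]]' >/dev/null; python3 st.py
python3 -m creep '[[[0,2,0,0,0,0,0],[0,4,0,0,0,0,0],[0,6,0,0,0,0,0]]]' >/dev/null; python3 st.py
```

```text
cradle tcp [   0.5 -113.2] 55.6 F [-0.1 -8.3] 4.5 t 5.05
cradle tcp [   0.6 -107.4] 55.6 F [-0.2 -7.5] 4.4 t 5.35
```

```bash

python3 -m creep '[[[0,1,0,0,0,0,0],[0,2,0,0,0,0,0],[0,3,0,0,0,0,0]]]' >/dev/null; python3 st.py
python3 -m creep '[[[0,1,0,0,0,0,0],[0,2,0,0,0,0,0],[0,2,0,0,0,0,0]]]' >/dev/null; python3 st.py
```

```text
cradle tcp [   0.5 -106. ] 55.6 F [ -1.6 -12.2] 8.2 t 5.65
cradle tcp [   0.5 -106. ] 55.6 F [ -1.5 -13.9] 10.2 t 5.95
```

The stem stopped at TCP y = -106 mm and the force is rising, so the collar is seated. I'll back off, rise and verify.

```bash

python3 -m creep '[[[0,-20,0,0,0,0,0],[0,-35,0,0,0,0,0],[0,-35,0,-50,0,0,0],[0,-35,0,-100,0,0,0],[0,-35,0,-150,0,0,0]]]' >/dev/null
python3 -m creep '[[[0,35,0,-20,0,0,0],[0,60,0,-25,0,0,0],[0,60,0,-25,0,0,0]]]' >/dev/null; python3 st.py
python3 - <<'E'
from h import *
P=ctrl.camera_params("wrist"); np.save("w2.npy",np.vstack([np.c_[P["K"],[0,0,0]],P["pose"]]))
im=ctrl.get_image("wrist"); cv2.imwrite("pics/w2.png",cv2.resize(im[10:240,120:400,::-1],(728,598),interpolation=cv2.INTER_CUBIC))
E
```

```text
cradle tcp [ -0.2 -69.8] 231.8 F [-0.  -0.6] -0.3 t 6.75
```

View pics/w2.png

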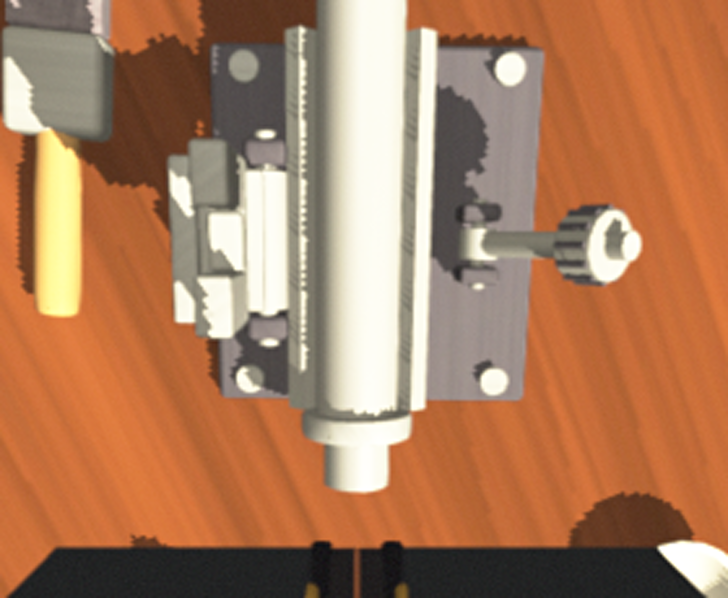

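The collar now sits against the V rest's end, at about (357,415), with no gap. The cap is still leaning back at (205,240) and the bolt is leaning out. Next I'll go behind the cap, on the hinge side.

```bash

python3 -m creep '[[[0,0,-40,0,0,0,0],[0,0,-80,0,0,0,0],[0,0,-110,0,0,0,0],[0,40,-110,0,0,0,0],[0,70,-110,0,0,0,0]]]' >/dev/null
python3 -m creep '[[[0,0,0,40,0,0,0],[0,0,0,80,0,0,0],[0,0,0,120,0,0,0],[0,0,0,120,0,0,0]]]' >/dev/null; python3 st.py
python3 -m creep '[[[0,0,8,0,0,0,0],[0,0,16,0,0,0,0],[0,0,24,0,0,0,0],[0,0,30,0,0,0,0]]]' >/dev/null; python3 st.py
python3 -m creep '[[[0,0,5,0,0,0,0],[0,0,10,-2,0,0,0],[0,0,14,-4,0,0,0]]]' >/dev/null; python3 st.py
```

```text
cradle tcp [-113.2   -9.5] 105.4 F [-0.5 -0. ] -1.0 t 7.7
cradle tcp [-78.1  -4.1] 112.2 F [-0.4 -0. ] 0.4 t 8.1
cradle tcp [-66.3  -4.7] 114.6 F [-2.6  0.7] -1.8 t 8.4
```

```bash

python3 -m creep '[[[0,2,5,-2,0,0,0],[0,4,10,-4,0,0,0],[0,4,16,-4,0,0,0],[0,4,22,-4,0,0,0],[0,4,28,-4,0,0,0]]]' >/dev/null; python3 st.py
python3 -m creep '[[[0,0,6,1,0,0,0],[0,0,12,3,0,0,0],[0,0,18,5,0,0,0],[0,0,23,8,0,0,0]]]' >/dev/null; python3 st.py
python3 -m creep '[[[0,0,4,3,0,0,0],[0,0,8,6,0,0,0],[0,0,10,9,0,0,0]]]' >/dev/null; python3 st.py
```

```text
cradle tcp [-37.2  -0.2] 118.9 F [-2.1 -0.4] 1.1 t 8.9
cradle tcp [-13.5  -0.2] 110.9 F [-0.3 -0.6] 4.2 t 9.3
cradle tcp [-4.3 -0.3] 101.4 F [-0.1 -0.2] 2.6 t 9.6
```

```bash

python3 -m creep '[[[0,0,3,3,0,0,0],[0,0,6,6,0,0,0],[0,0,9,9,0,0,0],[0,0,11,13,0,0,0]]]' >/dev/null; python3 st.py
python3 -m creep '[[[0,0,1,2,0,0,0],[0,0,2,4,0,0,0],[0,0,2,5,0,0,0]]]' >/dev/null; python3 st.py
python3 -m creep '[[[0,0,0,1,0,0,0],[0,0,0,2,0,0,0],[0,0,0,2,0,0,0]]]' >/dev/null; python3 st.py
```

```text
cradle tcp [ 5.9 -0.3] 88.1 F [ 0.3 -0.6] 2.0 t 10.0
cradle tcp [ 7.8 -0.3] 84.6 F [-3.2 -2.5] 14.6 t 10.3
cradle tcp [ 7.9 -0.3] 84.6 F [-6.1 -3.6] 21.4 t 10.6
```

The cap bottomed at z = 84.6 mm (nominal closed 85) with 21 N. I'll rise and check.

```bash

python3 -m creep '[[[0,0,0,-45,0,0,0],[0,-20,0,-90,0,0,0],[0,-50,0,-135,0,0,0],[0,-60,0,-140,0,0,0],[0,-60,0,-140,0,0,0]]]' >/dev/null; python3 st.py
python3 - <<'E'
from h import *
P=ctrl.camera_params("wrist"); np.save("w3.npy",np.vstack([np.c_[P["K"],[0,0,0]],P["pose"]]))
im=ctrl.get_image("wrist"); cv2.imwrite("pics/w3.png",cv2.resize(im[10:240,120:400,::-1],(728,598),interpolation=cv2.INTER_CUBIC))
E
```

```text
cradle tcp [  9.1 -62.1] 223.1 F [0.  0.2] 0.0 t 11.1
```

View pics/w3.png

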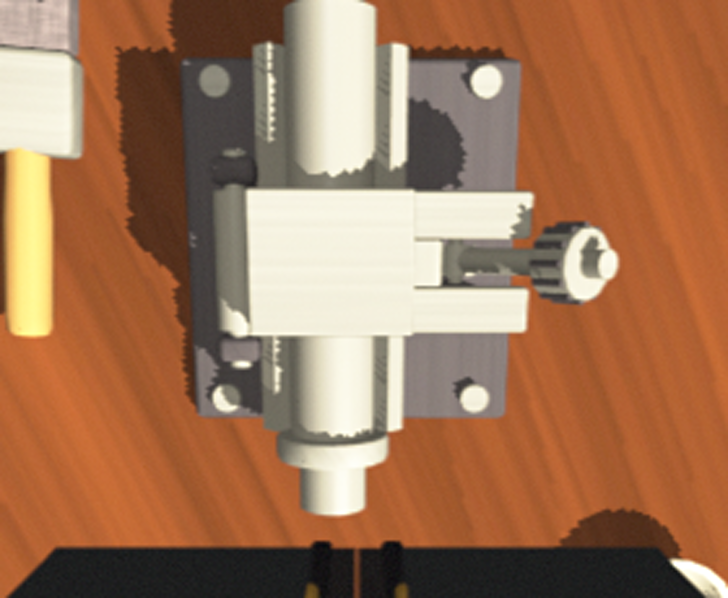

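The cap lies flat with its prongs at x up to 72 mm, the stem is still seated, and the bolt leans out with its nut at (580,262). Next I'll go outside the nut, descend and push inwards.

```bash

python3 -m creep '[[[0,30,40,0,0,0,0],[0,60,80,0,0,0,0],[0,62,120,20,0,0,0],[0,62,128,50,0,0,0],[0,62,128,90,0,0,0]]]' >/dev/null; 
python3 -m creep '[[[0,0,0,40,0,0,0],[0,0,0,69,0,0,0],[0,0,0,69,0,0,0],[0,0,0,69,0,0,0]]]' >/dev/null; python3 st.py
python3 -m creep '[[[0,0,-6,0,0,0,0],[0,0,-12,0,0,0,0],[0,0,-18,0,0,0,0],[0,0,-24,-1,0,0,0]]]' >/dev/null; python3 st.py
```

```text
cradle tcp [134.4   2.5] 60.6 F [0.9 0.2] -0.0 t 12.05
cradle tcp [111.5   2.5] 64.6 F [ 0.3 -0.3] -0.3 t 12.45
```

```bash

python3 -m creep '[[[0,-2,-3,-1,0,0,0],[0,-2,-6,-2,0,0,0],[0,-2,-9,-4,0,0,0],[0,-2,-12,-7,0,0,0]]]' >/dev/null; python3 st.py
python3 -m creep '[[[0,0,-2,-3,0,0,0],[0,0,-4,-6,0,0,0],[0,0,-6,-9,0,0,0],[0,0,-6,-9,0,0,0]]]' >/dev/null; python3 st.py
```

```text
cradle tcp [101.1   0.5] 71.8 F [2.8 1.7] 2.2 t 12.85
cradle tcp [92.7 -0.6] 79.2 F [-0.8 -0.1] 0.3 t 13.25
```

```bash

python3 -m creep '[[[0,1,-3,-2,0,0,0],[0,1,-6,-3,0,0,0],[0,1,-9,-3,0,0,0],[0,1,-12,-3,0,0,0],[0,1,-15,-3,0,0,0]]]' >/dev/null; python3 st.py
python3 -m creep '[[[0,0,-2,0,0,0,0],[0,0,-4,0,0,0,0],[0,0,-4,0,0,0,0]]]' >/dev/null; python3 st.py
python3 -m creep '[[[0,0,-2,0,0,0,0],[0,0,-4,0,0,0,0],[0,0,-4,0,0,0,0]]]' >/dev/null; python3 st.py
```

```text
cradle tcp [78.8  1.1] 82.8 F [2.5 0.4] 0.3 t 13.75
cradle tcp [74.3  1.1] 82.5 F [ 0.3 -0.1] 0.1 t 14.05
cradle tcp [70.6  0.9] 82.5 F [1.6 0.6] 0.8 t 14.35
```

```bash

python3 -m creep '[[[0,0,-2,0,0,0,0],[0,0,-3,0,0,0,0],[0,0,-3,0,0,0,0]]]' >/dev/null; python3 st.py
python3 -m creep '[[[0,0,-1,0,0,0,0],[0,0,-2,0,0,0,0],[0,0,-2,0,0,0,0]]]' >/dev/null; python3 st.py
python3 -m creep '[[[0,0,-1,0,0,0,0],[0,0,-2,0,0,0,0],[0,0,-2,0,0,0,0]]]' >/dev/null; python3 st.py
```

```text
cradle tcp [67.7  0.9] 82.6 F [ 0.8 -0.1] -0.2 t 14.65
cradle tcp [65.9  0.9] 82.6 F [ 1.4 -0. ] 1.2 t 14.95
cradle tcp [65.5  0.8] 82.9 F [6.6 0.3] -1.4 t 15.25
```

The force rises at TCP x = 65.5 mm, which matches the inner stop. I'll back off, rise and check.

```bash

python3 -m creep '[[[0,0,15,0,0,0,0],[0,0,40,-10,0,0,0],[0,0,50,-60,0,0,0],[0,0,50,-110,0,0,0],[0,0,50,-150,0,0,0]]]' >/dev/null
python3 -m creep '[[[0,-30,-40,0,0,0,0],[0,-60,-80,0,0,0,0],[0,-65,-105,0,0,0,0],[0,-65,-105,0,0,0,0],[0,-65,-105,0,0,0,0]]]' >/dev/null; python3 st.py
python3 - <<'E'
from h import *
im=ctrl.get_image("wrist"); a=cv2.resize(im[10:240,120:400,::-1],(487,400),interpolation=cv2.INTER_CUBIC)
s=ctrl.get_image("scene"); b=cv2.resize(s[150:235,240:305,::-1],(306,400),interpolation=cv2.INTER_CUBIC)
cv2.imwrite("pics/w4.png",np.hstack([a,b])); cv2.imwrite("pics/scene4.png",s[:,:,::-1])
# bystander check: image change outside cradle/arm
d=np.abs(s.astype(int)-cv2.imread("pics/scene0.png")[:,:,::-1]).max(2)
for n,(u,v) in dict(bowl=(340,187),ta=(339,135),tb=(376,169),dish=(249,250),jar=(122,275),spoon=(175,306)).items(): print(n,(d[v-12:v+12,u-12:u+12]>40).mean().round(3))
E
```

```text
cradle tcp [  8.4 -63.9] 232.6 F [-0.3  0.2] 0.0 t 16.25
bowl 0.0
ta 0.095
tb 0.0
dish 0.0
jar 0.0
spoon 0.0
```

View pics/w4.png

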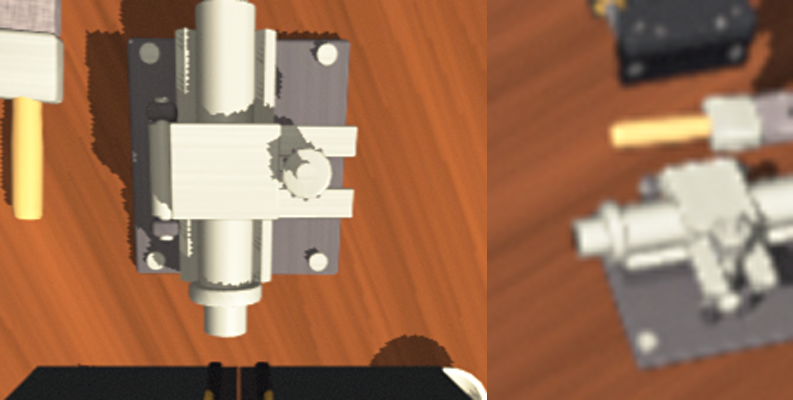

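The nut stands over both prongs at the slot's root, at about (305,172). The cap is flat and the collar is against the rest's end. The bystander patches are unchanged; the small change near tumbler_a looks like the arm having left its start pose, and the tool only passed there at z = 0.22. Handing in.

```bash
python3 -c "
from bench import ctrl
print(ctrl.close_job())"
```

```text
the job is handed in; nothing more can be done
None
```

The stem is clamped and the job is handed in, at about 16.3 s of the 54 s allowed. No verdict was reported.

- **Stem:** I pushed it about 20 mm home. It stopped firmly at about 14 N, and the wrist picture shows the collar against the V rest's end.
- **Cap:** I swung it over and pressed it down. It stopped at 84.6 mm above the counter (85 mm is closed) under about 21 N, while the bolt still leaned out.
- **Bolt:** I swung it in until the force rose at what matches its inner stop, about -0.11 rad. The last pictures show the nut over both prongs, the cap flat and the stem still seated.
- **Bystanders:** The patches compared for the bowl, dish, jar, spoon and tumbler_b show no change. The patch at tumbler_a changed by about 10 %. I put that down to the arm or its shadow leaving the start pose, since the tool only passed there well above the glass, but I did not check further. The brush was not compared; it looked undisturbed in the wrist views.

The cap and bolt angles were judged from contact positions and pictures, as the joints cannot be read directly. The gripper was clear of everything at hand-in.

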